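# Turn the wooden key to tip the ramp and hold it

## Task

Take the wooden key out of its stand, push it fully home into the keyhole on top of the station's post, wiggling it past the sticky pins, and then turn it a quarter turn clockwise (seen from above) to its stop, so that the ramp tips up and the block and the prism slide off into the catch box. Finish still gripping the key and holding it turned against its spring, with the ramp up. Move the ramp with the key only, do not touch the ramp or the pieces, and leave the three cylinders and the funnel as they stand.

Things in the scene. Friction and masses are not known exactly. Their poses are not given: they have to be found in the camera images.
- key: chunky wooden toy key, 60 g, upright in its stand at the start. Origin: on its long axis at the underside of its collar (disc 30 mm across, 6 mm thick); z up along the key, x along its width, y through its thickness. Shank below the collar: 12 mm across, 14 mm long; neck above: 14 mm across. A half turn about z makes no difference
- key_bow (a point): centre of the key's bow, the part to grip: an upright disc 46 mm across and 14 mm thick, flat faces looking along the key's y, 38 mm above the key's origin
- key_tip (a point): tip of the key, 36 mm below its origin. The bit above it is 36 mm wide (key x), 10 mm thick (key y), 22 mm tall, with a rounded end
- post_foot (a point): foot, at table height, of the station's square lock post (84 x 84 mm, 110 mm tall) under the keyhole. In the drum two spring pins poke into the slot from its long sides, 18 and 26 mm below the post's top; each resists the passing tip with about 5 to 15 N and then drags; small twists of the key (0.04 rad) while pushing ease it
- key_stand: fixed dark block, 64 x 64 x 46 mm tall, with a loose slot (41 x 15 mm) in its top that holds the key, collar resting on its top. Origin: centre of its underside
- lock_mouth (a point): centre of the keyhole in the post's top face. z up; slot 40 mm long along this x, 14 mm wide along y, edges chamfered 3 mm; the plate is 10 mm thick with a slotted drum (39 x 13 mm) under it. Home: key origin at this point, collar on the post's top. The key turns only within 4 mm of home; once turned, the plate keeps it in
- lock_drum (a joint): angle of the lock drum (rad): 0 with its slot in line with the keyhole, grows as the key turns clockwise seen from above, stop at 1.6. Return spring and ramp weight turn it back to 0 if let go (0.05 to 0.2 N m at the key); the key has about 0.1 rad of play in it
- ramp: tipping ramp, geared to the drum: tip angle = 0.55 x drum angle. Origin: middle of its hinge, 65 mm above the table; x along the hinge, parallel to the keyhole slot, keyhole axis 145 mm away along -x. A tray 130 mm wide reaching 187 mm along y, upper face 4 mm above the hinge, 18 mm lips on three sides; its far end rises to about 225 mm above the table
- catch_floor (a point): centre of the inner floor of the beech catch box, 15 mm above the table; inside 140 mm (x) by 182 mm (y), walls 70 mm above its floor, at the ramp's low end
- block: centre of the loose square walnut block, 40 mm cube, about 50 g, lying on the ramp at the start
- prism: centre of the loose triangular prism, standing on a triangular face with sides of 48 mm, 35 mm tall, about 40 g, on the ramp at the start
- cylinder_a: loose lacquered wooden cylinder, 36 mm across and 60 mm tall, standing on the table; a bystander, leave alone. Origin: centre of its underside
- cylinder_b: loose lacquered wooden cylinder, 36 mm across and 60 mm tall, standing on the table; a bystander, leave alone. Origin: centre of its underside
- cylinder_c: loose lacquered wooden cylinder, 36 mm across and 60 mm tall, standing on the table; a bystander, leave alone. Origin: centre of its underside
- funnel: loose beech funnel standing mouth down on the table, 110 mm across and 100 mm tall; a bystander, leave alone. Origin: centre of its underside
Things that resemble listed ones, but are neither listed nor needed, are in the scene too. Leave any green look-alike of the key alone.

How it is judged:
By the outcome, as a careful person would: the job done as asked, in the order asked, and still so for the second after the job is handed in, while the arm keeps its last pose, push and grip.
It also fails if it takes over 54 s, if anything falls off the work surface, if the arm or the gripper's body presses on something with over 40 N, if the wrist force passes 120 N, or if a joint passes its speed limit or range.

## Robot

A 7-joint arm with a two-finger parallel gripper is mounted at the origin on the work surface. World frame = base frame: x ahead of the robot, y to its left, z up, the work surface at z = 0. Lengths are in m, angles in rad, forces in N, time in s.
With the tool pointing down it reaches from about 0.35 to 0.9 m from the base axis. Payload 8.1 kg.
Tool frame: the origin (TCP) lies midway between the tips of the shut fingers; the grasp point (between the pads) lies 19 mm behind it; z points along the fingers, y is the line along which they close (so a half turn about z gives the same grasp; the last joint's range is limited). The gripper opens to 92 mm and grips with 3 to 60 N. Pads are 19 mm wide; open, the fingers measure 130 mm over their backs; the gripper's body (75 mm by 190 mm) begins 47 mm behind the grasp point.
Start: joints at [-1.301, 0.434, 0.025, 1.573, -0.012, 1.134, -0.075], TCP at [0.228, 0.582, 0.227] pointing down, gripper open.
Joint ranges: [-2.62, 2.62], [-0.44, 2.09], [-1.27, 1.32], [0.08, 2.57], [-1.32, 4.46], [0.12, 2], [-2.74, 2.74]. Speed limits (rad/s): [2.22, 2.22, 3.01, 3.01, 3.14, 3.14, 3.14].

## Interface

Orientations are given as a rotation vector (axis times angle).
In Python, from workcell import * gives the robot as it stands.
- The arm moves only by the tool drive_tool, never from a script. Its argument "deltas" is a list of rows, each a list of 2 entries, a list of its own where there are three numbers: the shift along the tool's x, y, z in m, then the turn about the tool's z in rad. A call has 1 to 5 rows; each row shifts and turns the commanded pose from where the row before left it, along the tool's axes as they then stand; what a row does not reach is not made up. A row lasts 1/10 s, in which the tool goes at most 50 mm and 8.59 degrees, less where a joint would pass 70% of its speed; a pose out of reach is approached as far as the arm can. A call is refused whole if a number of a shift passes 0.05 or a number of a turn 0.15, either way. A call with a gripper value outside its range is refused whole. "grip" is the finger opening in m, from 0 to 0.0918, set as the call begins (left out, the last holds). The fingers move at their own pace and stop on an object; the grip force is fixed at half the most. Time passes only in rows, so rows that do not move let the fingers close. It gives the time, the measured TCP pose, the force, the opening and the grip force at its end, in the units of the state.
- sense(): the state, without advancing time (a new reading comes with each control period).
- grab_frame(name): name is "side" or "top"; returns the picture (400x640x3 uint8, red, green, blue); there is no depth.
- calibration(name): a dict with "fovy" (degrees; the focal length in pixels is half the picture's height over the tangent of half this angle, whatever the lens; pixels are square), "cx", "cy" (the principal point, pixels), "k1" (the pictures are not rectified: a ray, as slopes to the right and down, at radius r is drawn at 1 + k1 r^2 times it, then the intrinsics apply), "T" (4x4, takes a point from camera to world coordinates). Camera axes: x right, y down, z forward; pixel columns grow to the right and rows downward; lengths in m; the calibration is good to about 2 mm. A picture is of the moment at which its call begins. calibration takes no time and is no camera call.
- close_job(): hands the job in; it is judged then, once.
The state is a dict: "clock": time; "q": joint angles; "joint_velocities": joint speeds; "effort": joint torques, N m; "ee_pos": TCP position; "tool_rot": TCP orientation; "force": force on the tool from outside, world axes, zero at the start; "torque": the same for the moment, N m; "finger_gap": finger opening in m; "finger_force": force on a finger pad.
Only numpy, scipy, OpenCV 4.12 (cv2) and the standard library are available. Lean on these libraries where they do the work, as an engineer would, in place of code of your own. Each camera call takes 0.05 s, during which the arm holds its last target. There are 200 camera calls.

## Working session

There is one attempt and no reset: what is moved stays moved. The work goes in short steps, Python scripts to look and compute and a tool call to move; the robot and the scene stay as the last step left them, time stands still between calls to the robot, and variables do not carry over. Pictures are saved under pics/ and viewed, at most 10 in all, crops included, and the job is handed in when it is done.

Besides the shell and the picture viewer there is one more tool, called after "Call:" as name(argument=value, ...) on one line, values as JSON. drive_tool: Moves the arm, as the interface text tells. Its arguments: {"type":"object","properties":{"deltas":{"type":"array","items":{"type":"array"}},"grip":{"type":"number"}},"required":["deltas"]}

```bash
mkdir -p pics
python3 - <<'E'
from workcell import *
import cv2
for n in("side","top"):
    f=grab_frame(n);cv2.imwrite(f"pics/{n}0.png",f[:,:,::-1]);c=calibration(n);print(n,c)
s=sense();print(s)
E
```

```text
side {'fovy': 52.79742746032825, 'cx': 313.84367110055433, 'cy': 204.99602114326782, 'k1': -0.03582458128150155, 'T': array([[ 0.7661833 , -0.33054381,  0.5510934 , -0.03941848],
       [-0.64242134, -0.37254257,  0.66970654, -0.83124787],
       [-0.0160616 , -0.86715213, -0.4977843 ,  0.62905308],
       [ 0.        ,  0.        ,  0.        ,  1.        ]])}
top {'fovy': 53.70256564133287, 'cx': 325.228682063184, 'cy': 201.55098152636387, 'k1': 0.012459279472986811, 'T': array([[ 0.01597903, -0.98867667,  0.1492083 ,  0.41256884],
       [-0.99964599, -0.01897154, -0.01865409, -0.10320651],
       [ 0.02127357, -0.1488574 , -0.98862981,  1.18450082],
       [ 0.        ,  0.        ,  0.        ,  1.        ]])}
{'clock': 0.1, 'q': array([-1.30058243,  0.43512891,  0.0249408 ,  1.57396262, -0.01159392,
        1.13394835, -0.07512432]), 'joint_velocities': array([-2.70846728e-04, -2.01159799e-03, -1.29131953e-03, -9.42030082e-04,
        2.37306519e-04,  4.19989484e-04,  7.48837701e-05]), 'effort': array([ 3.95325740e-03, -6.69127750e+01,  9.88452137e-01, -3.15143466e+01,
       -6.04677550e-02,  3.74454609e-02,  5.70103487e-05]), 'ee_pos': array([0.22752672, 0.5816659 , 0.22605502]), 'tool_rot': array([-5.82298789e-01, -3.08702194e+00,  2.03552742e-03]), 'force': array([-0.07417309, -0.66282591,  0.05955993]), 'torque': array([-0.00649298,  0.02782435, -0.05338745]), 'finger_force': 0.0, 'finger_gap': 0.09163506875034202}
```

View pics/side0.png

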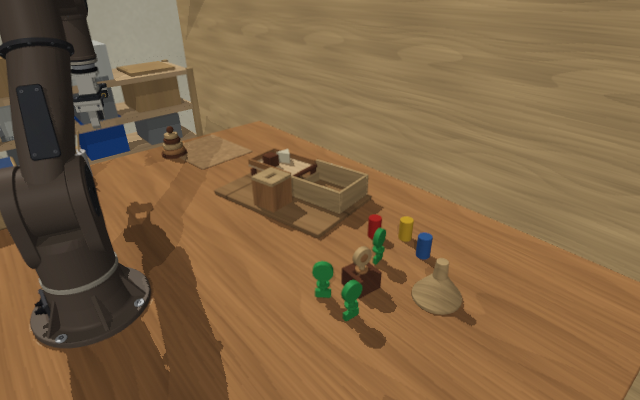

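View pics/top0.png

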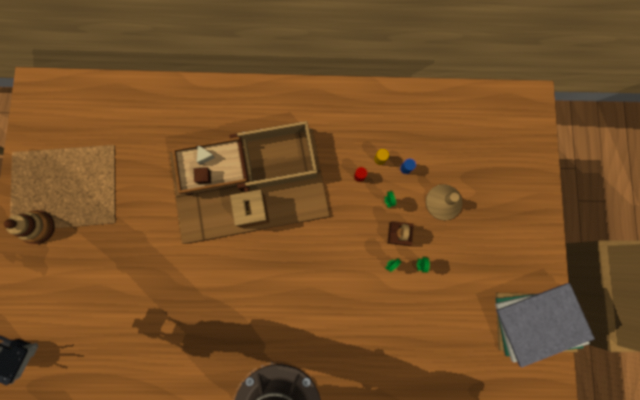

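Candidates for the key: the wooden one in the dark stand at side (361,262) / top (404,232). Three green look-alikes stand at side (323,275), (351,295), (379,243). I choose the wooden one. The post is at side (272,188) / top (249,208). I'll check with one close crop montage.

Run:
```python
import cv2,numpy as np
s=cv2.imread('pics/side0.png');t=cv2.imread('pics/top0.png')
def z(i,x,y,w,h):return cv2.resize(i[y:y+h,x:x+w],(400,300),interpolation=cv2.INTER_CUBIC)
m=np.vstack([np.hstack([z(s,328,238,64,48+12-12),z(t,372,209,64,48)]),np.hstack([z(s,240,160,64,48),z(t,217,184,64,48)])])
cv2.imwrite('pics/m0.png',m)
```

```text
(no output)
```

View pics/m0.png

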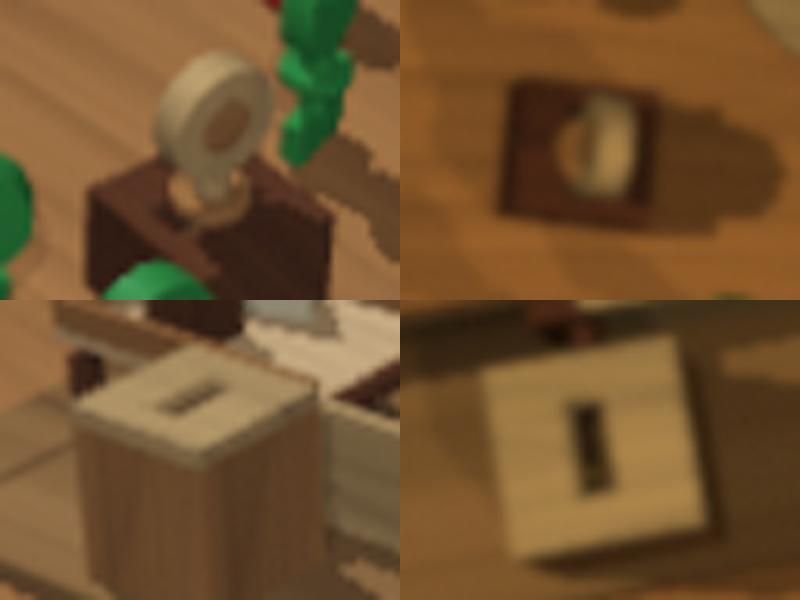

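The crop shows a wooden key with a pale round bow in a dark stand: bow at side ≈(362,256), top ≈(405,232). The post top with its slot is at top ≈(247,208), side ≈(270.5,175.5).

```bash
cat > h.py <<'E'
import numpy as np,cv2
from workcell import *
def K(n):
    c=calibration(n);f=200/np.tan(np.radians(c['fovy']/2))
    return c,f
def ray(n,p):
    c,f=K(n);d=(np.array(p,float)-[c['cx'],c['cy']])/f
    u=d.copy()
    for _ in range(20):u=d/(1+c['k1']*(u@u))
    T=c['T'];v=T[:3,:3]@np.r_[u,1];return T[:3,3],v/np.linalg.norm(v)
def plane(n,p,z):
    o,v=ray(n,p);return o+v*(z-o[2])/v[2]
def tri(ps,pt):
    (a,u),(b,v)=ray('side',ps),ray('top',pt)
    s,t=np.linalg.lstsq(np.c_[u,-v],b-a,rcond=None)[0]
    P,Q=a+s*u,b+t*v;return (P+Q)/2,np.linalg.norm(P-Q)*1e3
def proj(n,P):
    c,f=K(n);q=c['T'][:3,:3].T@(np.array(P)-c['T'][:3,3]);u=q[:2]/q[2]
    return u*(1+c['k1']*(u@u))*f+[c['cx'],c['cy']]
def big(m,x,y,s):  # largest contour of a mask from an s-times upscaled crop, in full picture pixels
    c=max(cv2.findContours(m.astype(np.uint8),0,1)[0],key=cv2.contourArea).reshape(-1,2)
    return ((c+.5)/s-.5+[x,y]).astype(np.float32)
E
python3 - <<'E'
from h import *
np.set_printoptions(precision=4,suppress=True)
s=cv2.imread('pics/side0.png');t=cv2.imread('pics/top0.png')
S=8
def crop(i,x,y,w,h):return cv2.cvtColor(cv2.resize(i[y:y+h,x:x+w],None,fx=S,fy=S,interpolation=cv2.INTER_CUBIC),cv2.COLOR_BGR2HSV)
# post top in top view
h=crop(t,225,188,46,42);c=big(h[...,2]>125,225,188,S);r=cv2.minAreaRect(c);b=cv2.boxPoints(r)
w=np.array([plane('top',p,.11) for p in b]);print('post px',r,'centre',w.mean(0),'sides',[np.linalg.norm(w[i]-w[i-1]) for i in range(4)],'ang',[np.degrees(np.arctan2(*(w[i]-w[i-1])[1::-1])) for i in range(4)])
h=crop(t,240,198,16,20);c=big(h[...,2]<105,240,198,S);r=cv2.minAreaRect(c);b=cv2.boxPoints(r)
ws=np.array([plane('top',p,.11) for p in b]);print('slot px',r,ws.mean(0),[np.linalg.norm(ws[i]-ws[i-1]) for i in range(4)],'ang',[np.degrees(np.arctan2(*(ws[i]-ws[i-1])[1::-1])) for i in range(4)])
h=crop(s,262,168,18,14);c=big(h[...,2]<130,262,168,S);r2=cv2.minAreaRect(c);print('slot side',r2,'tri',tri(r2[0],r[0]), 'side plane',plane('side',r2[0],.11))
# stand
h=crop(t,384,216,34,34);m=(h[...,2]<85);
c=big(m,384,216,S);r=cv2.minAreaRect(c);b=cv2.boxPoints(r);w=np.array([plane('top',p,.046) for p in b]);print('stand',r,w.mean(0),[np.linalg.norm(w[i]-w[i-1]) for i in range(4)],'ang',[np.degrees(np.arctan2(*(w[i]-w[i-1])[1::-1])) for i in range(4)])
# bow
h=crop(t,396,220,20,24);m=(h[...,2]>135);c=big(m,396,220,S);r=cv2.minAreaRect(c);print('bow bright top',r)
h=crop(s,350,243,26,25);m=(h[...,1]<135)&(h[...,2]>110);c=big(m,350,243,S);r2=cv2.fitEllipse(c);print('bow side',r2,c.min(0),c.max(0))
print('bow tri hand',tri((362.1,256.4),(405.4,232.4)))
for P in [(249.0,208.0)]:pass
E
```

```text
post px ((242.5137939453125, 208.45729064941406), (31.18235969543457, 41.08141326904297), 79.90249633789062) centre [0.5516 0.1019 0.11  ] sides [np.float64(0.08605681078180141), np.float64(0.11167679625347576), np.float64(0.08649963706399728), np.float64(0.11043453600695749)] ang [np.float64(13.017302871177039), np.float64(-78.51828739066173), np.float64(-167.81422870556432), np.float64(101.23931802996267)]
slot px ((247.0242462158203, 207.1359100341797), (14.58096694946289, 5.398898124694824), 82.23483276367188) [0.5553 0.09   0.11  ] [np.float64(0.04033656108073161), np.float64(0.014668257400765338), np.float64(0.040360373659427996), np.float64(0.014590536340189801)] ang [np.float64(10.281942343431988), np.float64(-80.96985194136826), np.float64(-169.8291850687299), np.float64(98.93024288080682)]
slot side ((270.4875183105469, 175.28750610351562), (2.683281421661377, 9.950502395629883), 63.43495178222656) tri (array([0.5546, 0.0906, 0.1091]), np.float64(1.7179883304404149)) side plane [0.5528 0.0894 0.11  ]
stand ((402.62335205078125, 233.537841796875), (30.070302963256836, 22.53563117980957), 6.613461017608643) [ 0.4953 -0.3499  0.046 ] [np.float64(0.08651868924461988), np.float64(0.06532825375225353), np.float64(0.08727284943651345), np.float64(0.06534699380929716)] ang [np.float64(84.41613063769573), np.float64(-7.066059471663929), np.float64(-95.58723038552951), np.float64(172.27278882960783)]
bow bright top ((405.7076721191406, 232.9246368408203), (4.8127055168151855, 9.577475547790527), 4.39870548248291)
bow side ((361.5831298828125, 255.77410888671875), (17.20813751220703, 21.099411010742188), 23.07575225830078) [351.8125 245.3125] [371.6875 267.4375]
bow tri hand (array([ 0.4947, -0.348 ,  0.0874]), np.float64(2.149277651208086))
```

Call:
drive_tool(deltas=[[[0,0,0],-0.135],[[0,0,0],-0.135],[[0,0,0],0]])

```text
clock: 0.4
ee_pos: [0.2277, 0.5818, 0.2263]
tool_rot: [-0.158, -3.137, 0.001]
force: [0.3, -0.1, -0.5]
finger_gap: 0.0918
finger_force: 0.0
```

```bash
cat >> h.py <<'E'
from scipy.spatial.transform import Rotation as R
def go(P,az):
    s=sense();r=R.from_rotvec(s['tool_rot']).as_matrix();d=r.T@(np.array(P)-s['ee_pos'])
    a=np.arctan2(r[1,1],r[0,1]);print('pos',s['ee_pos'].round(4),'tool y az',np.degrees(a).round(2),'z axis',r[:,2].round(4),'delta',d.round(4),'turn',round((a-np.radians(az)+np.pi)%(2*np.pi)-np.pi,4))
    print('F',s['force'].round(1),'T',s['torque'].round(2),'gap',round(s['finger_gap'],4),'ff',round(s['finger_force'],1),'q',s['q'].round(2),'t',s['clock'])
E
python3 -c "
from h import *
go((.495,-.347,.227),84)
for p in [(401.1,233.5),(402.6,233.5)]:print(plane('top',p,.046))"
```

```text
pos [0.2277 0.5818 0.2263] tool y az 84.22 z axis [-4.e-04 -8.e-04 -1.e+00] delta [-3.594e-01 -8.971e-01 -1.000e-04] turn 0.0039
F [ 0.3 -0.1 -0.5] T [-0.06  0.03 -0.01] gap 0.0918 ff 0.0 q [-1.26  0.44 -0.04  1.57  0.02  1.14  0.17] t 0.4
[ 0.49523567 -0.34547623  0.046     ]
[ 0.49531326 -0.34982591  0.046     ]
```

Call:
drive_tool(deltas=[[[-0.018,-0.0449,0],0],[[-0.018,-0.0449,0],0],[[-0.018,-0.0449,0],0],[[-0.018,-0.0449,0],0],[[-0.018,-0.0449,0],0]])

```text
clock: 0.9
ee_pos: [0.2943, 0.3475, 0.2266]
tool_rot: [-0.169, -3.137, -0.0]
force: [1.4, -0.2, -0.0]
finger_gap: 0.0917
finger_force: 0.0
```

Call:
drive_tool(deltas=[[[-0.018,-0.0449,0],0],[[-0.018,-0.0449,0],0],[[-0.018,-0.0449,0],0],[[-0.018,-0.0449,0],0],[[-0.018,-0.0449,0],0]])

```text
clock: 1.4
ee_pos: [0.3607, 0.1151, 0.2269]
tool_rot: [0.169, 3.137, 0.002]
force: [1.4, 1.0, 0.1]
finger_gap: 0.092
finger_force: 0.0
```

Call:
drive_tool(deltas=[[[-0.018,-0.0449,0],0],[[-0.018,-0.0449,0],0],[[-0.018,-0.0449,0],0],[[-0.018,-0.0449,0],0],[[-0.018,-0.0449,0],0]])

```text
clock: 1.9
ee_pos: [0.4272, -0.1175, 0.227]
tool_rot: [0.168, 3.136, 0.001]
force: [1.1, 0.4, -0.4]
finger_gap: 0.0917
finger_force: 0.0
```

```bash
python3 -c "
from h import *
go((.495,-.347,.227),84)"
```

```text
pos [ 0.4272 -0.1175  0.227 ] tool y az 83.86 z axis [ 1.e-03  5.e-04 -1.e+00] delta [-9.19e-02 -2.21e-01 -1.00e-04] turn -0.0025
F [ 1.1  0.4 -0.4] T [ 0.04 -0.07  0.01] gap 0.0917 ff 0.0 q [-0.32  0.13  0.53  2.02 -0.08  1.01  1.71] t 1.9
```

Call:
drive_tool(deltas=[[[-0.018,-0.0445,0],0],[[-0.018,-0.0445,0],0],[[-0.018,-0.0445,0],0],[[-0.018,-0.0445,0],0],[[-0.018,-0.041,0],0]])

```text
clock: 2.4
ee_pos: [0.4943, -0.3448, 0.2265]
tool_rot: [0.169, 3.137, 0.0]
force: [1.3, -0.4, 0.0]
finger_gap: 0.0921
finger_force: 0.0
```

Call:
drive_tool(deltas=[[[0,0,0.03],0],[[0,0,0.03],0],[[0,0,0],0]])

```text
clock: 2.7
ee_pos: [0.4921, -0.3412, 0.163]
tool_rot: [-0.168, -3.131, -0.005]
force: [-0.6, 0.9, 0.7]
finger_gap: 0.0919
finger_force: 0.0
```

Run:
```python
from h import *
a=grab_frame('side')[:,:,::-1];b=grab_frame('top')[:,:,::-1]
go((.495,-.347,.067),84)
z=lambda i,x,y:cv2.resize(i[y:y+120,x:x+80],(400,600),interpolation=cv2.INTER_CUBIC)
cv2.imwrite('pics/m1.png',np.hstack([z(a,320,180),z(b,365,175)]))
```

```text
pos [ 0.4939 -0.3425  0.167 ] tool y az 83.98 z axis [-1.e-03  4.e-04 -1.e+00] delta [-0.0016 -0.0044  0.1   ] turn -0.0004
F [-0.2 -0.2  0.7] T [ 0.04 -0.06 -0.06] gap 0.092 ff 0.0 q [ 0.12  0.49  0.58  1.74 -0.31  1.    2.28] t 2.8
```

View pics/m1.png

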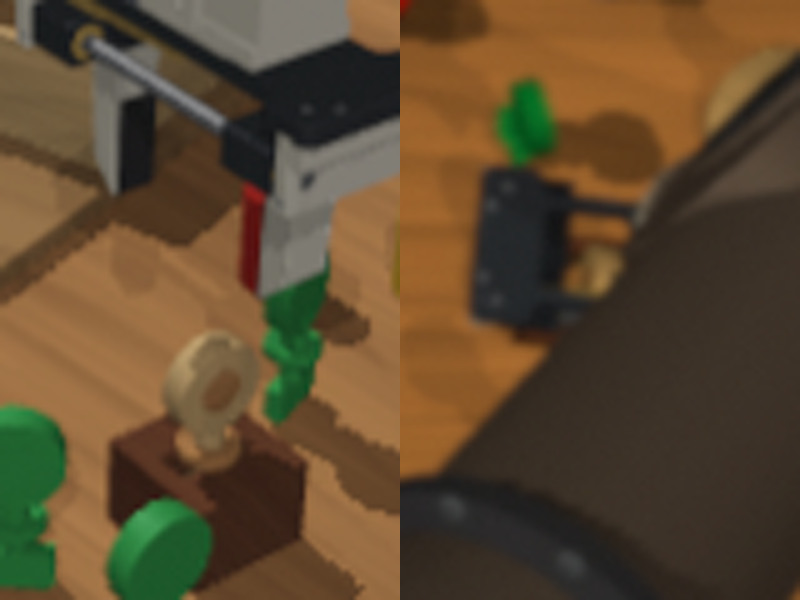

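The view shows both fingers straddling the wooden key at side ≈(362,255). The green ones are clear of the fingers.

Call:
drive_tool(deltas=[[[-0.001,-0.004,0.025],0],[[0,0,0.025],0],[[0,0,0.025],0],[[0,0,0.024],0],[[0,0,0],0]])

```text
clock: 3.3
ee_pos: [0.4944, -0.3457, 0.067]
tool_rot: [-0.162, -3.136, -0.002]
force: [-0.4, 0.2, 0.3]
finger_gap: 0.0917
finger_force: 0.0
```

Run:
```python
from h import *
go((.495,-.347,.067),84)
```

```text
pos [ 0.4944 -0.3457  0.067 ] tool y az 84.08 z axis [-0.0017  0.0014 -1.    ] delta [-0.0007 -0.0012 -0.    ] turn 0.0015
F [-0.4  0.2  0.3] T [0.02 0.03 0.01] gap 0.0917 ff 0.0 q [ 0.18  0.61  0.51  1.82 -0.4   0.81  2.36] t 3.3
```

Call:
drive_tool(deltas=[[[0,0,0],0],[[0,0,0],0],[[0,0,0],0],[[0,0,0],0],[[0,0,0],0]], grip=0)

```text
clock: 3.8
ee_pos: [0.495, -0.3469, 0.0683]
tool_rot: [0.162, 3.137, -0.0]
force: [0.9, 0.0, -0.4]
finger_gap: 0.0564
finger_force: 0.0
```

Call:
drive_tool(deltas=[[[0,0,0],0],[[0,0,0],0],[[0,0,0],0],[[0,0,0],0],[[0,0,0],0]])

```text
clock: 4.3
ee_pos: [0.4946, -0.3467, 0.0677]
tool_rot: [-0.162, -3.137, -0.0]
force: [0.6, 0.8, 0.2]
finger_gap: 0.0164
finger_force: 0.5
```

Call:
drive_tool(deltas=[[[0,0,0],0],[[0,0,0],0],[[0,0,0],0],[[0,0,0],0]])

```text
clock: 4.7
ee_pos: [0.4947, -0.3467, 0.0677]
tool_rot: [-0.162, -3.137, -0.0]
force: [-0.0, 0.8, -0.4]
finger_gap: 0.0137
finger_force: 30.0
```

Run:
```python
from h import *
go((.495,-.347,.067),84)
```

```text
pos [ 0.4947 -0.3467  0.0677] tool y az 84.11 z axis [-0.e+00  1.e-04 -1.e+00] delta [-0.0004 -0.0002  0.0007] turn 0.0018
F [-0.   0.8 -0.4] T [0.04 0.03 0.03] gap 0.0137 ff 30.0 q [ 0.18  0.61  0.51  1.82 -0.4   0.81  2.36] t 4.7
```

Call:
drive_tool(deltas=[[[0,0,-0.02],0],[[0,0,-0.035],0],[[0,0,-0.035],0],[[0,0,-0.035],0],[[0,0,-0.035],0]])

```text
clock: 5.2
ee_pos: [0.4944, -0.3467, 0.2292]
tool_rot: [-0.162, -3.137, -0.0]
force: [1.0, -0.5, -0.8]
finger_gap: 0.0139
finger_force: 30.0
```

Call:
drive_tool(deltas=[[[0,0,0],-0.07],[[0,0,0],-0.07],[[0,0,0],-0.07],[[0,0,0],-0.076],[[0,0,0],0]])

```text
clock: 5.7
ee_pos: [0.4945, -0.3468, 0.2278]
tool_rot: [-0.289, 3.128, 0.0]
force: [-0.8, -0.7, 0.0]
finger_gap: 0.0137
finger_force: 30.0
```

Run:
```python
from h import *
go((.5548,.0905,.228),100.5)
```

```text
pos [ 0.4945 -0.3468  0.2278] tool y az 100.55 z axis [ 1.e-04  2.e-04 -1.e+00] delta [-1.393e-01  4.189e-01 -2.000e-04] turn 0.0009
F [-0.8 -0.7  0. ] T [ 0.07  0.01 -0.02] gap 0.0137 ff 30.0 q [ 0.15  0.43  0.54  1.66 -0.24  1.12  2.51] t 5.7
```

Call:
drive_tool(deltas=[[[-0.0139,0.0419,0],0],[[-0.0139,0.0419,0],0],[[-0.0139,0.0419,0],0],[[-0.0139,0.0419,0],0],[[-0.0139,0.0419,0],0]])

```text
clock: 6.2
ee_pos: [0.5248, -0.1264, 0.2278]
tool_rot: [-0.283, 3.129, 0.0]
force: [1.1, -0.8, -0.4]
finger_gap: 0.0138
finger_force: 30.0
```

Call:
drive_tool(deltas=[[[-0.0139,0.0419,0],0],[[-0.0139,0.0419,0],0],[[-0.0139,0.0419,0],0],[[-0.0139,0.0419,0],0],[[-0.0139,0.0419,0],0]])

```text
clock: 6.7
ee_pos: [0.555, 0.0923, 0.2279]
tool_rot: [-0.283, 3.129, 0.0]
force: [0.7, 0.5, -0.3]
finger_gap: 0.0135
finger_force: 30.0
```

Call:
drive_tool(deltas=[[[0,0,0.02],0],[[0,0,0.015],0],[[0,0,0],0]])

```text
clock: 7.0
ee_pos: [0.5537, 0.0907, 0.1909]
tool_rot: [0.285, -3.125, 0.001]
force: [-0.8, -0.2, -1.3]
finger_gap: 0.0138
finger_force: 30.0
```

Run:
```python
from h import *
a=grab_frame('side')[:,:,::-1];b=grab_frame('top')[:,:,::-1]
cv2.imwrite('pics/s2.png',a);cv2.imwrite('pics/t2.png',b)
go((.5548,.0905,.192),100.5)
z=lambda i,x,y:cv2.resize(i[y:y+90,x:x+60],(400,600),interpolation=cv2.INTER_CUBIC)
cv2.imwrite('pics/m2.png',np.hstack([z(a,240,120),z(b,217,160)]))
```

```text
pos [0.5551 0.0902 0.1929] tool y az 100.39 z axis [-3.e-04 -3.e-04 -1.e+00] delta [0.0002 0.0004 0.0009] turn -0.002
F [ 0.1 -0.4 -1.1] T [ 0.05 -0.    0.01] gap 0.0137 ff 30.0 q [-0.56  0.38  0.41  1.8  -0.18  1.    1.67] t 7.1
```

View pics/m2.png

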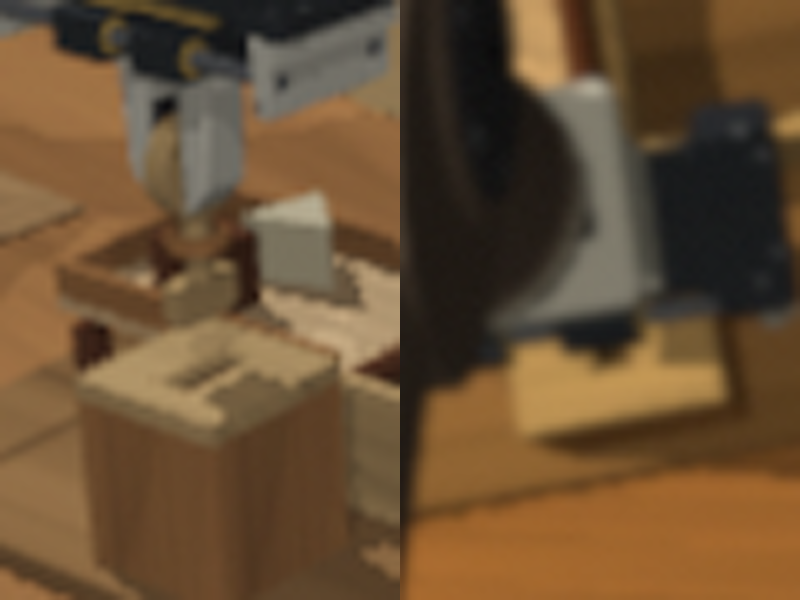

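The side view shows the key above the post, held upright, with collar ≈(270,156), bit ≈(271,164) and slot ≈(271,175). The top view is blocked by the arm.

Run:
```python
from h import *
s=sense();p=s['ee_pos'];r=R.from_rotvec(s['tool_rot']).as_matrix()
x=-r[:,0];y=r[:,1]
f=lambda q:((proj('side',q)-[240,120]+.5)*400/60).round(0)
o=p-[0,0,.0217]
for n,dx,dy,dz in [('tipcentre',0,0,-.036),('bit top +x',.018,-.005,-.014),('bit top -x',-.018,-.005,-.014),('bit bottom +x',.018,-.005,-.030),('bit bot -x',-.018,-.005,-.030),('collar',0,0,.003)]:
    print(n,f(o+x*dx+y*dy+[0,0,dz]))
print('slot',f([.5548,.0905,.11]))
h=cv2.imread('pics/s2.png');v=cv2.cvtColor(h,cv2.COLOR_BGR2GRAY)[168:184,262:282];print(v)
```

```text
tipcentre [206. 318.]
bit top +x [239. 263.]
bit top -x [181. 289.]
bit bottom +x [241. 296.]
bit bot -x [184. 322.]
collar [200. 237.]
slot [209. 370.]
[[ 82  79  80  85  94  90  94 108 120 127 125 117 113 110 100  93  95  95
   93  92]
 [100  96  97 112 119 121 125 131 135 136 131 128 129 125 116 120 119 104
   94  98]
 [114 123 130 141 143 145 142 134 129 128 127 127 127 133 137 142 139 128
  123 122]
 [131 140 144 144 146 146 137 131 130 129 128 123 127 137 142 144 145 144
  144 139]
 [146 145 145 144 144 145 137 131 131 129 123 116 127 134 139 142 144 144
  144 144]
 [148 147 146 146 145 145 141 133 125 120 114 106 110 118 127 138 142 143
  144 144]
 [151 150 150 148 148 142 132 124 113 103 100  91  90 107 128 140 142 142
  142 142]
 [151 151 152 147 139 128 111 100  96  90  81  90 119 135 132 126 124 136
  142 141]
 [145 145 140 127 114 106  99  89  77  89 117 132 144 138 111  96  96 116
  124 123]
 [146 146 137 120 108  95  83  89 112 129 133 134 129 110  98  97  96  96
   95  95]
 [151 152 150 142 135 120 119 128 144 138 112  97  98  98  98  98  98  97
   95  94]
 [149 150 150 151 153 147 150 153 139 111  96  96  96  96  96  97  98  97
   93  91]
 [130 139 146 148 149 151 152 153 141 122 105  97  96  96  96  95  93  92
   91  90]
 [103 115 128 131 137 145 147 149 151 146 137 113  98  96  93  90  88  87
   89  86]
 [101 100 104 106 114 127 137 144 147 148 150 122  95  95  90  88  88  84
   80  73]
 [ 91  96 101 101 100 104 116 125 129 130 127 103  89  91  91  86  80  73
   67  64]]
```

Call:
drive_tool(deltas=[[[0.0004,0.0004,0.01],0],[[0,0,0.01],0],[[0,0,0.004],0],[[0,0,0.004],0],[[0,0,0],0]])

```text
clock: 7.6
ee_pos: [0.5543, 0.0908, 0.1642]
tool_rot: [0.287, -3.128, 0.0]
force: [-0.3, 0.2, -0.2]
finger_gap: 0.0136
finger_force: 30.0
```

Run:
```python
from h import *
go((.5545,.0909,.1317),100.5)
```

```text
pos [0.5543 0.0908 0.1642] tool y az 100.48 z axis [-8.e-04 -2.e-04 -1.e+00] delta [-0.0002  0.0001  0.0325] turn -0.0004
F [-0.3  0.2 -0.2] T [0.05 0.04 0.06] gap 0.0136 ff 30.0 q [-0.55  0.41  0.4   1.83 -0.19  0.94  1.69] t 7.6
```

Tip is about 4 mm in without force. I'll go on, slower.

Call:
drive_tool(deltas=[[[0,0,0.003],0],[[0,0,0.003],0],[[0,0,0.003],0],[[0,0,0.002],0],[[0,0,0],0]])

```text
clock: 8.1
ee_pos: [0.5545, 0.0908, 0.1534]
tool_rot: [0.287, -3.128, 0.0]
force: [0.0, 0.1, -0.7]
finger_gap: 0.0138
finger_force: 30.0
```

Call:
drive_tool(deltas=[[[0,0,0.001],0.04],[[0,0,0.001],-0.04],[[0,0,0.001],-0.04],[[0,0,0.001],0.04],[[0,0,0.001],0.04]])

```text
clock: 8.6
ee_pos: [0.5548, 0.0896, 0.1497]
tool_rot: [-0.221, 3.133, -0.001]
force: [-2.9, -5.8, 12.2]
finger_gap: 0.0137
finger_force: 30.0
```

Call:
drive_tool(deltas=[[[0,0,0.001],-0.04],[[0,0,0.001],-0.04],[[0,0,0.001],0.04],[[0,0,0.001],0.04],[[0,0,0.001],-0.04]])

```text
clock: 9.1
ee_pos: [0.555, 0.0888, 0.1445]
tool_rot: [-0.283, 3.128, -0.003]
force: [-1.7, -5.5, 3.5]
finger_gap: 0.0139
finger_force: 30.0
```

Call:
drive_tool(deltas=[[[0,-0.0015,0.001],0.04],[[0,0,0.001],-0.04],[[0,0,0.001],-0.04],[[0,0,0.001],0.04],[[0,0,0.001],0.04]])

```text
clock: 9.6
ee_pos: [0.5548, 0.0894, 0.1398]
tool_rot: [-0.222, 3.133, 0.001]
force: [-4.6, -0.8, 13.1]
finger_gap: 0.014
finger_force: 30.0
```

Call:
drive_tool(deltas=[[[0,0,0.001],-0.04],[[0,0,0.001],-0.04],[[0,0,0.001],0.04],[[0,0,0.001],0.04],[[0,0,0.001],-0.04]])

```text
clock: 10.1
ee_pos: [0.5544, 0.0895, 0.134]
tool_rot: [0.286, -3.128, -0.0]
force: [-4.2, -1.0, 5.7]
finger_gap: 0.0135
finger_force: 30.0
```

Run:
```python
from h import *
go((.5545,.0909,.1317),100.5)
```

```text
pos [0.5544 0.0895 0.134 ] tool y az 100.44 z axis [-8.e-04  2.e-04 -1.e+00] delta [-0.0004  0.0013  0.0023] turn -0.001
F [-4.2 -1.   5.7] T [0.02 0.9  0.13] gap 0.0135 ff 30.0 q [-0.54  0.44  0.39  1.86 -0.21  0.88  1.71] t 10.1
```

Call:
drive_tool(deltas=[[[0.001,0,0.001],0.04],[[0,0,0.001],-0.04],[[0,0,0.001],-0.04],[[0,0,0.001],0.04],[[0,0,0],0]])

```text
clock: 10.6
ee_pos: [0.5545, 0.0895, 0.1314]
tool_rot: [-0.286, 3.127, 0.002]
force: [-4.7, -0.3, 15.3]
finger_gap: 0.0142
finger_force: 30.0
```

Run:
```python
from h import *
a=grab_frame('side')[:,:,::-1]
go((.5545,.0909,.1317),100.5)
cv2.imwrite('pics/m3.png',cv2.resize(a[110:220,225:325],None,fx=5.4,fy=5.4,interpolation=cv2.INTER_CUBIC))
```

```text
pos [0.5545 0.0896 0.1314] tool y az 100.49 z axis [ 0.0017  0.0012 -1.    ] delta [-0.0002  0.0013 -0.0003] turn -0.0001
F [-4.3 -0.4 16.1] T [0.01 1.17 0.14] gap 0.0138 ff 30.0 q [-0.54  0.44  0.39  1.87 -0.22  0.87  1.71] t 10.65
```

View pics/m3.png

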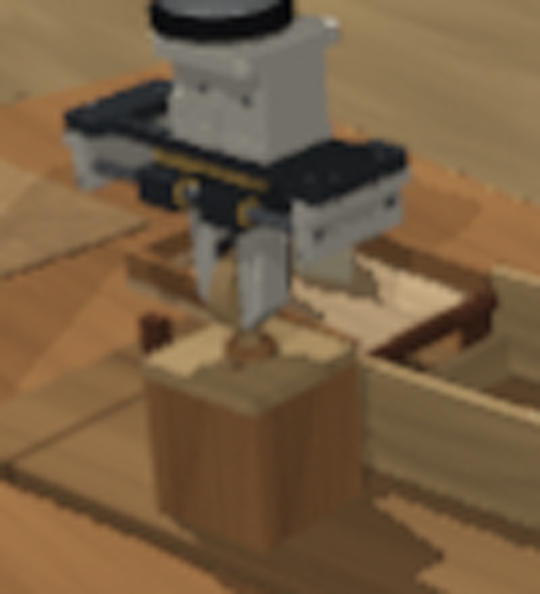

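The collar sits on the post top at side ≈(271,174), so the key looks home. One more small wiggle-push, then the turn.

Call:
drive_tool(deltas=[[[0.001,0,0.001],0.04],[[0,0,0.001],-0.08],[[0,0,0],0.04],[[0,0,0],0]])

```text
clock: 11.05
ee_pos: [0.5549, 0.0895, 0.1312]
tool_rot: [-0.286, 3.124, 0.003]
force: [-7.8, -0.0, 31.6]
finger_gap: 0.0138
finger_force: 30.0
```

Call:
drive_tool(deltas=[[[-0.002,0,-0.0015],0],[[0,0,0],0.06],[[0,0,0],0.08],[[0,0,0],0.08],[[0,0,0],0.08]])

```text
clock: 11.55
ee_pos: [0.555, 0.0898, 0.1313]
tool_rot: [0.187, 3.135, 0.003]
force: [-9.2, 0.6, 22.5]
finger_gap: 0.0135
finger_force: 30.0
```

Run:
```python
from h import *
go((.5545,.0895,.1317),100.5-91.7)
```

```text
pos [0.555  0.0898 0.1313] tool y az 83.16 z axis [ 8.0e-04  1.7e-03 -1.0e+00] delta [ 0.0005 -0.0004 -0.0004] turn 1.2979
F [-9.2  0.6 22.5] T [-0.03  2.1   0.3 ] gap 0.0135 ff 30.0 q [-0.59  0.46  0.47  1.87 -0.26  0.87  1.46] t 11.55
```

Call:
drive_tool(deltas=[[[0.002,0,-0.001],0.06],[[0.001,0,0],0.08],[[0,0,0],0.08],[[0,0,0],0.08],[[0,0,0],0.08]])

```text
clock: 12.05
ee_pos: [0.5535, 0.0906, 0.1314]
tool_rot: [0.775, 3.041, 0.003]
force: [0.8, 3.0, 4.6]
finger_gap: 0.0138
finger_force: 30.0
```

Run:
```python
from h import *
go((.5545,.0895,.1317),100.5-91.7)
```

```text
pos [0.5535 0.0906 0.1314] tool y az 61.39 z axis [ 0.0034  0.0014 -1.    ] delta [-0.0014 -0.0005 -0.0003] turn 0.9179
F [0.8 3.  4.6] T [ 0.58 -0.48  0.22] gap 0.0138 ff 30.0 q [-0.67  0.47  0.57  1.88 -0.32  0.88  1.14] t 12.05
```

Forces are low now. I'll keep turning.

Call:
drive_tool(deltas=[[[0,0,0],0.08],[[0,0,0],0.08],[[0,0,0],0.08],[[0,0,0],0.08],[[0,0,0],0.08]])

```text
clock: 12.55
ee_pos: [0.554, 0.0911, 0.1315]
tool_rot: [1.364, 2.827, 0.006]
force: [2.5, 3.3, 6.6]
finger_gap: 0.0139
finger_force: 30.0
```

Run:
```python
from h import *
go((.5545,.0895,.1317),100.5-91.7)
```

```text
pos [0.554  0.0911 0.1315] tool y az 38.5 z axis [ 0.0043  0.0018 -1.    ] delta [-0.0016 -0.0006 -0.0002] turn 0.5183
F [2.5 3.3 6.6] T [ 0.73 -0.72  0.18] gap 0.0139 ff 30.0 q [-0.74  0.49  0.68  1.89 -0.39  0.89  0.81] t 12.55
```

Call:
drive_tool(deltas=[[[0,0,0],0.08],[[0,0,0],0.08],[[0,0,0],0.08],[[0,0,0],0.08],[[0,0,0],0.08]])

```text
clock: 13.05
ee_pos: [0.5546, 0.0914, 0.1316]
tool_rot: [1.898, 2.5, 0.008]
force: [5.2, 3.7, 1.4]
finger_gap: 0.0137
finger_force: 30.0
```

Call:
drive_tool(deltas=[[[0,0,0],0.05],[[0,0,0],0.05],[[0,0,0],0.02],[[0,0,0],0]])

```text
clock: 13.45
ee_pos: [0.5544, 0.091, 0.1315]
tool_rot: [2.041, 2.385, 0.007]
force: [4.3, 2.5, 7.8]
finger_gap: 0.0138
finger_force: 30.0
```

Run:
```python
from h import *
a=grab_frame('side')[:,:,::-1]
go((.5545,.0895,.1317),100.5-91.7)
cv2.imwrite('pics/m4.png',cv2.resize(a[90:230,215:385],None,fx=4,fy=4,interpolation=cv2.INTER_CUBIC))
```

```text
pos [0.5544 0.091  0.1315] tool y az 8.91 z axis [ 0.005   0.0014 -1.    ] delta [-0.0015 -0.0002 -0.0002] turn 0.002
F [5.2 4.4 2. ] T [ 1.05 -1.39  0.21] gap 0.014 ff 30.0 q [-0.83  0.53  0.83  1.89 -0.49  0.92  0.39] t 13.5
```

View pics/m4.png

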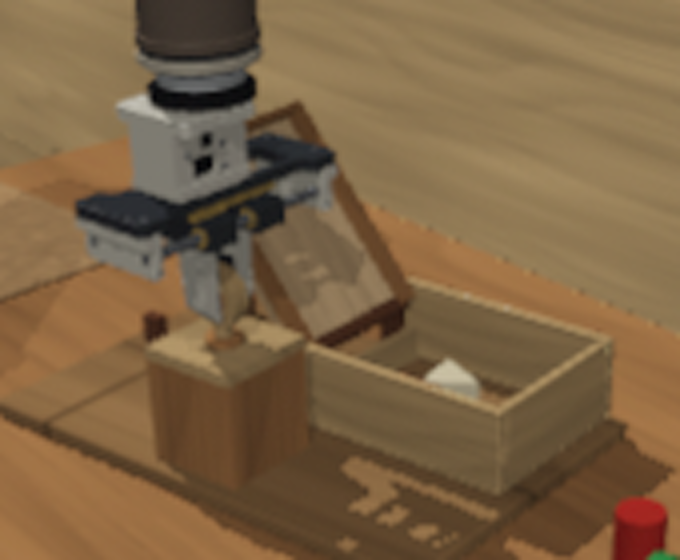

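The ramp is tipped up, its far end at ≈(289,116), and the prism lies in the box at ≈(328,185). The block isn't visible from the side. Next I turn on to the stop.

Call:
drive_tool(deltas=[[[0,0,0],0.04],[[0,0,0],0.04],[[0,0,0],0.03],[[0,0,0],0],[[0,0,0],0]])

```text
clock: 14.0
ee_pos: [0.5549, 0.0909, 0.1316]
tool_rot: [2.167, 2.27, 0.007]
force: [6.4, 3.7, 3.6]
finger_gap: 0.0136
finger_force: 30.5
```

Run:
```python
from h import *
b=grab_frame('top')[:,:,::-1]
go((.5545,.0895,.1317),100.5-91.7)
cv2.imwrite('pics/m5.png',cv2.resize(b[100:250,160:340],None,fx=4,fy=4,interpolation=cv2.INTER_CUBIC))
```

```text
pos [0.5549 0.0909 0.1316] tool y az 2.68 z axis [ 5.8e-03  9.0e-04 -1.0e+00] delta [-0.0014 -0.0004 -0.0001] turn -0.1068
F [7.7 3.7 3.5] T [ 0.59 -1.71  0.67] gap 0.014 ff 30.5 q [-0.85  0.54  0.86  1.89 -0.51  0.93  0.3 ] t 14.05
```

View pics/m5.png

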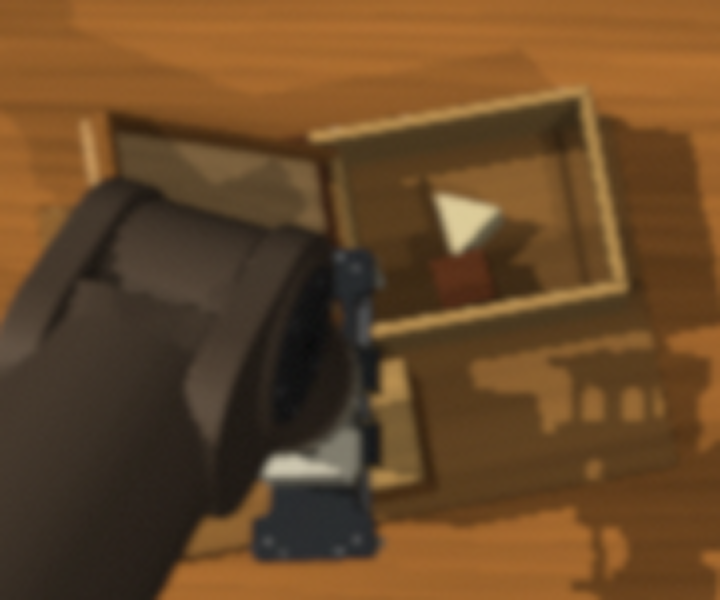

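Both pieces are in the box, prism at ≈(276,155) and block at ≈(276,169). The turning moment jumped from 0.2 to 0.67 N m, so the key is at its stop. I'll hold briefly, then hand in.

Call:
drive_tool(deltas=[[[0,0,0],0],[[0,0,0],0],[[0,0,0],0],[[0,0,0],0],[[0,0,0],0]])

```text
clock: 14.55
ee_pos: [0.5549, 0.0909, 0.1316]
tool_rot: [2.167, 2.27, 0.007]
force: [5.5, 2.4, 3.9]
finger_gap: 0.0141
finger_force: 30.5
```

Run:
```python
from h import *
go((.5545,.0895,.1317),100.5-91.7)
print(close_job())
```

```text
pos [0.5549 0.0909 0.1316] tool y az 2.67 z axis [ 0.0058  0.001  -1.    ] delta [-0.0013 -0.0004 -0.0001] turn -0.107
F [5.5 2.4 3.9] T [ 0.68 -1.72  0.69] gap 0.0141 ff 30.5 q [-0.85  0.54  0.86  1.89 -0.51  0.93  0.3 ] t 14.55
the job is handed in; nothing more can be done
None
```

Job handed in at 14.55 s: the key is fully home, turned clockwise to its stop and still gripped, the ramp is up, and the block and prism are both in the catch box.

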